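# Stagger the washed case trays

## Robot

A 7-joint arm with a two-finger parallel gripper is mounted at the origin on a cart in front of the work surface, level with it; the furniture and walls round the work are solid. World frame = base frame: x ahead of the robot, y to its left, z up, the work surface at z = 0. Lengths are in m, angles in degrees, forces in N, time in s.
With the tool pointing down it reaches from about 0.4 to 0.875 m from the base axis. Payload 19.3 kg.
Tool frame: the origin (TCP) lies on the centre line of the jaws, within the pads' length; the fingertips stand 22 mm ahead of it and the grasp point (between the pads) lies 3 mm ahead of it; z points along the fingers, y is the line along which they close (so a half turn about z gives the same grasp; the last joint's range is limited). The gripper opens to 85 mm and grips with 20 to 120 N. Pads are 22 mm wide; open, the fingers measure 114 mm over their backs; the gripper's body (76 mm by 85 mm) begins 54 mm behind the grasp point. The pads swing forward as they close: fully open they stand 13 mm farther back than shut.
Start: joints at [-72.491, 29.874, -2.08, 91.645, 1.215, 58.505, -6.463], TCP at [0.229, 0.581, 0.253] pointing down, gripper open.
Joint ranges: [-166.77, 166.77], [-17.47, 122.26], [-85.68, 81.53], [9.62, 139.38], [-72.42, 252.41], [9.2, 110.78], [-144.41, 144.41]. Speed limits (degrees/s): [108.29, 108.29, 136.94, 136.94, 172.46, 172.46, 172.46].

## Interface

Orientations are given as a 3x3 rotation matrix whose columns are the frame's x, y, z axes.
In Python, from bench import env, imaging gives the robot as it stands. The module is installed in compiled form; this text tells all that it offers.
- The arm moves only by the shell command python3 -m crank 'ROWS' [OPENING] [FORCE]. ROWS is JSON, a list of rows, each a list of 6 numbers: the shift along the tool's x, y, z normalised to -1 to 1, where 1 is 20 cm, then the turn, a rotation vector about the tool's x, y, z normalised to -1 to 1, where 1 is 30 degrees. In form: [[tx, ty, tz, wx, wy, wz], ...]. A call has 1 to 10 rows; each row is the pose to reach, as a shift and turn from the pose commanded when the call began, along the tool's axes at that moment; what a row does not reach only later rows make up. A row lasts 1/10 s, in which the tool goes at most 50 mm and 8.59 degrees, less where a joint would pass 70% of its speed; a pose out of reach is approached as far as the arm can. A call with a number of a shift or a turn outside -1 to 1 is refused whole. A call with a gripper value outside its range is refused whole. OPENING is the closure, from 0 (fully open) to 1 (shut), set as the call begins (- or left out, the last holds). The fingers move at their own pace and stop on an object; FORCE is the grip in N (left out, the last holds). Time passes only in rows, so rows that repeat a pose let the fingers close. It gives the time, the measured TCP pose, the force, the opening and the grip force at its end, in the units of the state.
- env.get_obs(): the state, without advancing time (a new reading comes with each control period).
- imaging.snapshot(name): name is "scene" or "top" or "wrist"; returns a dict with "frame" (384x512x3 uint8, red, green, blue), "fx", "fy", "cx", "cy" (pixels), "k1" (the pictures are not rectified: a ray, as slopes to the right and down, at radius r is drawn at 1 + k1 r^2 times it, then the intrinsics apply), "position" and "rotation" of the camera in the world; the wrist camera has in their place "T_tool_cam" (4x4, takes a point from camera to tool coordinates, whose origin is the TCP and whose axes are the flange's). Camera axes: x right, y down, z forward; pixel columns grow to the right and rows downward; lengths in m; the calibration is good to about 2 mm. A picture is of the moment at which its call begins: read the wrist's pose just before it. There is no depth.
- env.job_done(): hands the job in; it is judged then, once.
The state is a dict: "time_s": time; "q": joint angles; "qvel": joint speeds; "joint_torque": joint torques, N m; "tool_pos": TCP position; "tcp_rot": TCP orientation; "ft_force": force on the tool from outside, world axes, zero at the start; "moment": the same for the moment, N m; "gripper_width": finger opening in m; "grasp_force": force on a finger pad.
Only numpy, scipy, OpenCV 4.12 (cv2) and the standard library are available. Lean on these libraries where they do the work, as an engineer would, in place of code of your own. Each camera call takes 0.05 s, during which the arm holds its last target. There are 200 camera calls.

## Task

Stack the three washed case trays so that air gets into them, all open side up. The tray lying on the bench goes on the one in the middle of the bench, shifted along its length as far towards the draining rack as its feet allow; the tray standing in the rack goes on top, shifted the opposite way as far as its feet allow, with the feet of each tray down inside the tray below. Leave the bottom tray where it stands and do not disturb the other things on the bench.

Things in the scene. Friction and masses are not known exactly. Their poses are not given: they have to be found in the camera images.
- tray_low: Bottom tray, mid-bench, 0.3 kg. All 3 trays alike: grey open box 62 (x) x 120 (y) x 30 mm on four 5 mm feet, 35 mm in all; walls 4 mm, full-height divider at y=0, inside 54 x 112. Feet round, tapered, 12 mm across, centres x +-18.5, y +-30. Origin: centre of underside, at the feet's bottoms; z out of the open side. Its y points to the robot's left within 0.4 rad.
- tray_flat: Tray lying open side up on the bench on the other side of the bottom tray from the rack; shape and frame as tray_low, 0.09-0.18 kg, goes in the middle. Stacked, a tray's floor rests on the rim below (origins 30 mm apart in height) with its feet inside that rim: 2.5 mm play each way across, up to 20 mm shift along y, then feet meet the end wall.
- tray_rack: Tray standing on a long side in the rack, goes on top; shape, mass, frame as tray_flat. x up, open side (z) roughly to the robot, top 68 mm over the bench. From above it can be pinched at mid-length across its 30 mm depth (rim and divider against floor). On a long side on the bench it stands unheld (62 mm high); pushed near its top from the open side it tips onto its feet.
- rack: Draining rack fixed to the bench left or right of the bottom tray: white base 106 (x) x 136 (y) x 6 mm, three steel wire hoops along y at x = -45, 0, +45 mm, 100 mm long, 5 mm wire, tops 37 mm over the bench. The tray stands loosely in the slot nearer the robot (-x). Origin: centre of the underside.
- jaw_white: White plaster jaw model, 75x67x32 mm, bystander behind the bottom tray; origin at centre of its underside.
- jaw_tan: Tan plaster jaw model, 75x67x32 mm, bystander; origin at centre of its underside.
- tape_1: Roll of masking tape lying flat, 98x96x25 mm, bystander; origin at centre of its underside.
- wax_sheets: Pack of pink wax sheets, 151x78x11 mm, bystander at the far right; origin at centre of its underside.

How it is judged:
By the outcome, as a careful person would: the job done as asked, in the order asked, and still so for the second after the job is handed in, with the robot touching nothing.
It also fails if it takes over 72 s, if anything falls off the work surface, if the arm or the gripper's body presses on something with over 40 N, if the wrist force passes 120 N, or if a joint passes its speed limit or range.

## Working session

There is one attempt and no reset: what is moved stays moved. The work goes in short steps, Python scripts to look and compute and a shell command to move; the robot and the scene stay as the last step left them, time stands still between calls to the robot, and variables do not carry over. Pictures are saved under pics/ and viewed, at most 12 in all, crops included, and the job is handed in when it is done.

```bash
mkdir -p pics
cat > h.py <<'E'
import numpy as np, cv2
from bench import env, imaging
def snap(n):
    o=env.get_obs(); s=imaging.snapshot(n)
    if n=="wrist":
        T=np.array(s["T_tool_cam"]); R=np.array(o["tcp_rot"]); p=np.array(o["tool_pos"])
        s["rotation"]=R@T[:3,:3]; s["position"]=p+R@T[:3,3]
    return s
def save(s,f): cv2.imwrite("pics/"+f,cv2.cvtColor(s["frame"],cv2.COLOR_RGB2BGR))
def ray(s,uv):
    K=np.array([[s["fx"],0,s["cx"]],[0,s["fy"],s["cy"]],[0,0,1.]])
    d=cv2.undistortPoints(np.array(uv,float).reshape(-1,1,2),K,np.array([s["k1"],0,0,0.]) )[:,0]
    # drawn = (1+k1 r^2)*ray
    d=np.c_[d,np.ones(len(d))]@np.array(s["rotation"]).T
    return np.array(s["position"]),d
def onz(s,uv,z):
    p,d=ray(s,uv); return p+d*((z-p[2])/d[:,2])[:,None]
def proj(s,P):
    c=(np.atleast_2d(P)-s["position"])@np.array(s["rotation"]); m=c[:,:2]/c[:,2:]
    m=m*(1+s["k1"]*(m**2).sum(1,keepdims=True)); return m*[s["fx"],s["fy"]]+[s["cx"],s["cy"]]
E
python3 - <<'E'
from h import *
np.set_printoptions(precision=4,suppress=True)
for n in("scene","top"):
    s=snap(n); save(s,n+"0.png"); print(n,s["fx"],s["k1"],s["position"],np.array(s["rotation"]).tolist())
o=env.get_obs(); print(o["tool_pos"],np.array(o["tcp_rot"]),o["gripper_width"],o["time_s"])
s=imaging.snapshot("wrist"); print(np.array(s["T_tool_cam"]))
a=cv2.imread("pics/scene0.png");b=cv2.imread("pics/top0.png")
cv2.imwrite("pics/top0b.png",cv2.resize(b,(800,600),interpolation=cv2.INTER_CUBIC))
cv2.imwrite("pics/scene0b.png",cv2.resize(a,(800,600),interpolation=cv2.INTER_CUBIC))
E
```

```text
scene 425.34939832811455 -0.11173602565999909 [-0.5252 -0.7245  0.9667] [[0.48277638515282884, -0.5131574135551589, 0.7096452852320989], [-0.8754018670021715, -0.26014325572020647, 0.40742736500191495], [-0.024464937929203557, -0.8179211180894345, -0.5748099785106809]]
top 436.1931671745167 -0.10265960246046157 [ 0.4706 -0.0763  1.4667] [[0.007987250800672925, -0.9952213477960093, 0.09731738136500487], [-0.9998077738866153, -0.009690722161615787, -0.017044212503867416], [0.017905839844524776, -0.09716253802305194, -0.9951074424927098]]
[0.2293 0.5811 0.2528] [[-0.9302  0.367  -0.0003]
 [ 0.367   0.9302 -0.001 ]
 [-0.0001 -0.001  -1.    ]] 0.08545163558567295 0.1
[[-0.0008 -0.9509 -0.3096  0.0792]
 [ 1.     -0.0011  0.0007 -0.0002]
 [-0.001  -0.3096  0.9509 -0.1202]
 [ 0.      0.      0.      1.    ]]
```

View pics/top0b.png

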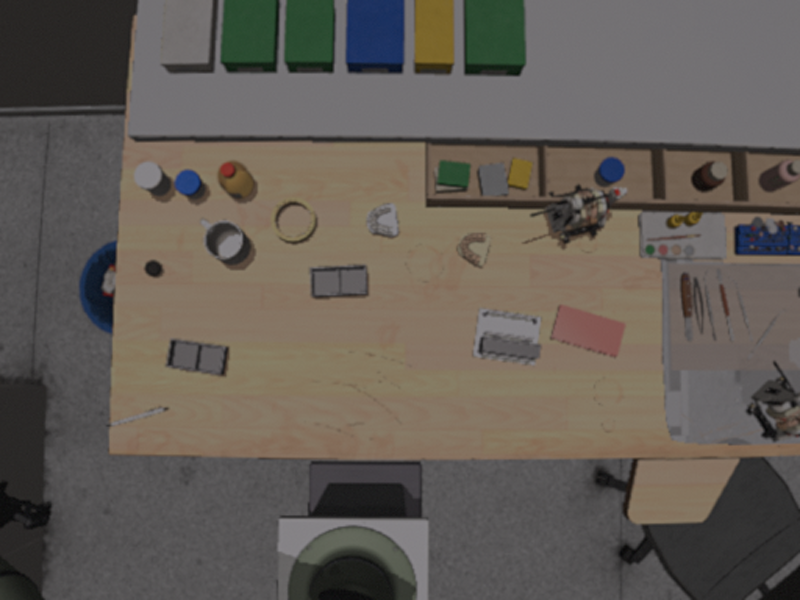

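View pics/scene0b.png

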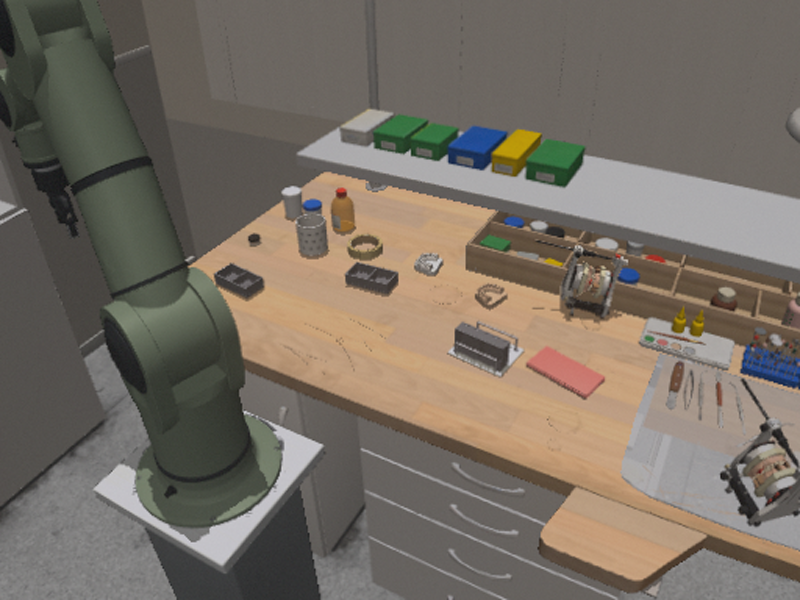

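The top view shows tray_flat at (197,357), tray_low at (339,281), and the rack with its tray at (508,338), all in 800x600 pixels. So the rack is on the right (-y) and tray_flat on the left.

Run:
```python
from h import *
np.set_printoptions(precision=4,suppress=True)
s=snap("top"); f=s["frame"]; hsv=cv2.cvtColor(f,cv2.COLOR_RGB2HSV)
m=((hsv[...,1]<70)&(hsv[...,2]<110)).astype(np.uint8)*255
m=cv2.morphologyEx(m,cv2.MORPH_CLOSE,np.ones((3,3)))
for nm,(u,v),z in(("low",(217,180),.035),("flat",(126,229),.035),("rack",(327,222),.068)):
    r=np.zeros_like(m); r[v-24:v+24,u-30:u+30]=m[v-24:v+24,u-30:u+30]
    cs,_=cv2.findContours(r,cv2.RETR_EXTERNAL,cv2.CHAIN_APPROX_NONE); c=max(cs,key=cv2.contourArea)
    P=onz(s,c[:,0],z)
    rc=cv2.minAreaRect((P[:,:2]*1000).astype(np.float32)); print(nm,cv2.contourArea(c),rc); print(cv2.boxPoints(rc))
# rack base white
m=((hsv[...,1]<40)&(hsv[...,2]>120)).astype(np.uint8)*255
r=np.zeros_like(m); r[190:240,295:352]=m[190:240,295:352]
c=cv2.findNonZero(r); P=onz(s,c[:,0],.006); rc=cv2.minAreaRect((P[:,:2]*1000).astype(np.float32)); print("rack",rc,cv2.boxPoints(rc))
```

```text
low 677.5 ((655.2046508789062, 33.025306701660156), (70.07929229736328, 122.62071990966797), 0.7493056058883667)
[[619.3663  93.8722]
 [620.9698 -28.738 ]
 [691.043  -27.8216]
 [689.4395  94.7887]]
flat 661.0 ((491.23980712890625, 330.6239318847656), (125.0684585571289, 63.79716110229492), 82.76798248291016)
[[451.7227 272.6028]
 [515.0123 264.5716]
 [530.7569 388.6451]
 [467.4673 396.6763]]
rack 515.0 ((514.2183227539062, -322.64013671875), (128.2733612060547, 55.6118278503418), 82.25183868408203)
[[ 478.0194 -382.4425]
 [ 533.1235 -389.94  ]
 [ 550.4172 -262.8378]
 [ 495.3131 -255.3402]]
rack ((542.6366577148438, -328.39361572265625), (136.21310424804688, 106.3349838256836), 82.25487518310547) [[ 480.7757 -388.7137]
 [ 586.1406 -403.0441]
 [ 604.4976 -268.0735]
 [ 499.1327 -253.7432]]
```

```bash
cat > to.py <<'E'
# usage: to.py x y z angle_of_tool_y_deg : how far to go, tool axes, crank units (uses measured pose; total, may exceed 1)
import sys; from h import *
from scipy.spatial.transform import Rotation as Rn
x,y,z,a=map(float,sys.argv[1:5]); a=np.radians(a)
o=env.get_obs(); R=np.array(o["tcp_rot"]); p=np.array(o["tool_pos"])
Y=np.array([np.cos(a),np.sin(a),0]); Z=np.array([0,0,-1.]); X=np.cross(Y,Z)
w=Rn.from_matrix(R.T@np.c_[X,Y,Z]).as_rotvec(degrees=True)/30
print(np.round(R.T@(np.array([x,y,z])-p)/.2,4),np.round(w,4),"t",o["time_s"],"w",round(o["gripper_width"],4))
E
python3 to.py .491 .331 .22 -7.2
```

```text
[-1.6762 -0.6834  0.1653] [-1.0000e-03  9.0000e-04  2.5221e+00] t 0.2 w 0.0856
```

```bash
python3 -m crank '[[-0.85,-0.35,0.08,0,0,1],[-0.85,-0.35,0.08,0,0,1],[-0.85,-0.35,0.08,0,0,1],[-0.85,-0.35,0.08,0,0,1],[-0.85,-0.35,0.08,0,0,1]]' 0; python3 to.py .491 .331 .22 -7.2
```

```text
time_s: 0.7
tool_pos: [0.3657, 0.4498, 0.2371]
tcp_rot: [[-0.615, 0.789, 0.001], [0.789, 0.615, -0.002], [-0.002, -0.0, -1.0]]
ft_force: [0.9, 0.7, 1.1]
gripper_width: 0.0856
grasp_force: 0.0
[-0.8537  0.1287  0.0877] [0.0017 0.0044 1.5049] t 0.7 w 0.0856
```

```bash
python3 -m crank '[[-0.5,0.07,0.05,0,0,1],[-0.5,0.07,0.05,0,0,1],[-0.85,0.13,0.09,0,0,1],[-0.85,0.13,0.09,0,0,1],[-0.85,0.13,0.09,0,0,1]]'; python3 to.py .491 .331 .22 -7.2
```

```text
time_s: 1.2
tool_pos: [0.4899, 0.3345, 0.2189]
tcp_rot: [[-0.141, 0.99, 0.0], [0.99, 0.141, -0.001], [-0.001, 0.0, -1.0]]
ft_force: [-0.8, 1.1, -0.7]
gripper_width: 0.0849
grasp_force: 0.0
[-0.0181  0.0028 -0.0057] [0.0007 0.0028 0.5111] t 1.2 w 0.0849
```

```bash
python3 -m crank '[[-0.015,0,0,0,0,0.51],[-0.015,0,0,0,0,0.51],[-0.015,0,0,0,0,0.51],[-0.015,0,0,0,0,0.51]]'
python3 - <<'E'
from h import *
s=snap("wrist"); save(s,"w1.png"); print(s["position"],s["fx"],s["k1"])
np.save("w1.npy",s,allow_pickle=True)
E
```

```text
time_s: 1.6
tool_pos: [0.4876, 0.3351, 0.2192]
tcp_rot: [[0.113, 0.994, -0.0], [0.994, -0.113, 0.0], [0.0, -0.0, -1.0]]
ft_force: [-0.1, -0.1, 1.3]
gripper_width: 0.0855
grasp_force: 0.0
[0.49644488 0.41365228 0.33944888] 325.9303516272433 -0.06684168062274365
```

View pics/w1.png

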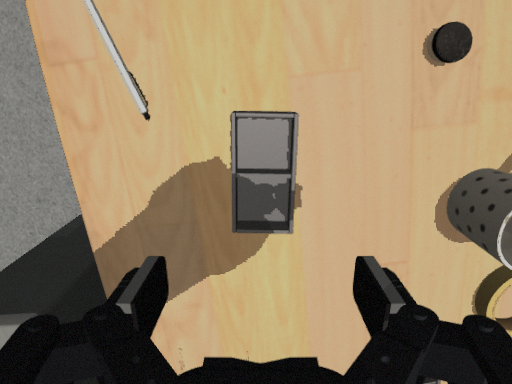

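The wrist view shows the whole tray_flat, with rim corners near (232,112), (298,112), (292,232) and (234,232) and the divider at row 171. I'll fit the rim next.

```bash
cat >> h.py <<'E'
def tray(s,box,z,smax=60,vmax=140,dbg=None):
    u0,v0,u1,v1=box; hsv=cv2.cvtColor(s["frame"],cv2.COLOR_RGB2HSV)
    m=((hsv[...,1]<smax)&(hsv[...,2]<vmax)).astype(np.uint8)*255
    r=np.zeros_like(m); r[v0:v1,u0:u1]=m[v0:v1,u0:u1]
    r=cv2.morphologyEx(r,cv2.MORPH_OPEN,np.ones((3,3)))
    c=max(cv2.findContours(r,cv2.RETR_EXTERNAL,cv2.CHAIN_APPROX_NONE)[0],key=cv2.contourArea)
    P=onz(s,c[:,0],z)[:,:2]*1000; rc=cv2.minAreaRect(P.astype(np.float32)); B=cv2.boxPoints(rc)
    e=B[1]-B[0]; f=B[2]-B[1]; L=e if np.hypot(*e)>np.hypot(*f) else f
    if L[1]<0: L=-L
    yaw=np.degrees(np.arctan2(-L[0],L[1]))
    if dbg: cv2.imwrite("pics/"+dbg,r)
    return np.round(rc[0],1),np.round(sorted(rc[1]),1),round(yaw,2),np.round(B,1)
E
python3 - <<'E'
from h import *
s=np.load("w1.npy",allow_pickle=True).item()
print(tray(s,(205,95,320,250),.035,dbg="m.png"))
c=np.array([[232,112],[298,112],[292,232],[234,232]]); P=onz(s,c,.035); print(P,[np.linalg.norm(P[i]-P[i-1]) for i in range(4)],P.mean(0))
print(proj(s,[[0.4876,0.3351,0.20],[.491,.331,.035]]))
hsv=cv2.cvtColor(s["frame"],cv2.COLOR_RGB2HSV)
for v,u in((150,265),(210,250),(172,235),(230,225),(150,225),(225,180)): print(u,v,hsv[v,u])
E
```

```text
(array([490.6, 336.1]), array([ 61.3, 120. ]), np.float32(-7.54), array([[452.3, 280.7],
       [513.1, 272.6],
       [528.9, 391.6],
       [468.1, 399.6]], dtype=float32))
[[0.46903051 0.3983806  0.035     ]
 [0.52875114 0.39157916 0.035     ]
 [0.51324103 0.27354284 0.035     ]
 [0.45447731 0.2802877  0.035     ]] [np.float64(0.11898626082533835), np.float64(0.060106679759540906), np.float64(0.1190509848105619), np.float64(0.05914954264463257)] [0.491375   0.33594757 0.035     ]
[[260.3224597  262.6442003 ]
 [264.13898566 180.30760963]]
265 150 [ 17  14 131]
250 210 [20 11 70]
235 172 [15 12 87]
225 230 [ 16 115 133]
225 150 [ 23  90 204]
180 225 [ 15 102 123]
```

```bash
python3 to.py .4907 .336 .03 -7.4
```

```text
[0.0071 0.0143 0.9463] [-0.0006 -0.0004  0.0294] t 1.65 w 0.0851
```

```bash
python3 -m crank '[[0.007,0.014,0.25,0,0,0.03],[0.007,0.014,0.5,0,0,0.03],[0.007,0.014,0.75,0,0,0.03],[0.007,0.014,0.9,0,0,0.03],[0.007,0.014,0.946,0,0,0.03],[0.007,0.014,0.946,0,0,0.03]]' 0 && python3 -m crank '[[0,0,0,0,0,0],[0,0,0,0,0,0],[0,0,0,0,0,0],[0,0,0,0,0,0],[0,0,0,0,0,0],[0,0,0,0,0,0]]' 0.6 30
```

```text
time_s: 2.25
tool_pos: [0.491, 0.3349, 0.0296]
tcp_rot: [[0.133, 0.991, -0.001], [0.991, -0.133, -0.001], [-0.001, -0.001, -1.0]]
ft_force: [0.3, -0.2, 0.5]
gripper_width: 0.0857
grasp_force: 0.0
time_s: 2.85
tool_pos: [0.4922, 0.3358, 0.0321]
tcp_rot: [[0.134, 0.991, 0.002], [0.991, -0.134, 0.002], [0.002, 0.002, -1.0]]
ft_force: [-0.3, -0.7, 6.4]
gripper_width: 0.0616
grasp_force: 31.1
```

```bash
python3 -m crank '[[0,0,-0.1,0,0,0],[0,0,-0.3,0,0,0],[0,0,-0.5,0,0,0],[0,0,-0.75,0,0,0],[0,0,-1,0,0,0],[0,0,-1,0,0,0]]'; python3 to.py .655 -.065 .30 0
```

```text
time_s: 3.45
tool_pos: [0.4937, 0.3363, 0.238]
tcp_rot: [[0.135, 0.991, 0.008], [0.991, -0.135, 0.007], [0.009, 0.007, -1.0]]
ft_force: [0.2, 0.5, -1.4]
gripper_width: 0.0612
grasp_force: 34.9
[-1.8767  1.0718 -0.3184] [ 0.0148 -0.0153 -0.258 ] t 3.45 w 0.0612
```

```bash
python3 -m crank '[[-0.2,0.1,-0.1,0,0,-0.1],[-0.4,0.22,-0.2,0,0,-0.2],[-0.6,0.33,-0.25,0.015,-0.015,-0.258],[-0.8,0.45,-0.31,0.015,-0.015,-0.258],[-0.95,0.54,-0.31,0.015,-0.015,-0.258]]' >/dev/null; python3 to.py .655 -.065 .30 0
```

```text
[-0.9705  0.4062 -0.021 ] [-0.0086  0.0119 -0.0027] t 3.95 w 0.0615
```

```bash
python3 -m crank '[[-0.2,0.09,-0.02,0,0,0],[-0.43,0.18,-0.02,0,0,0],[-0.65,0.27,-0.02,0,0,0],[-0.85,0.36,-0.02,0,0,0],[-0.97,0.406,-0.02,0,0,0],[-0.97,0.406,-0.02,0,0,0],[-0.97,0.406,-0.02,0,0,0],[-0.97,0.406,-0.02,0,0,0]]'
python3 - <<'E'
from h import *
s=snap("wrist"); save(s,"w2.png"); np.save("w2.npy",s,allow_pickle=True)
E
```

```text
time_s: 4.75
tool_pos: [0.6539, -0.0606, 0.2974]
tcp_rot: [[-0.001, 1.0, -0.008], [1.0, 0.001, -0.007], [-0.007, -0.008, -1.0]]
ft_force: [0.4, 0.4, -1.1]
gripper_width: 0.0616
grasp_force: 34.8
```

View pics/w2.png

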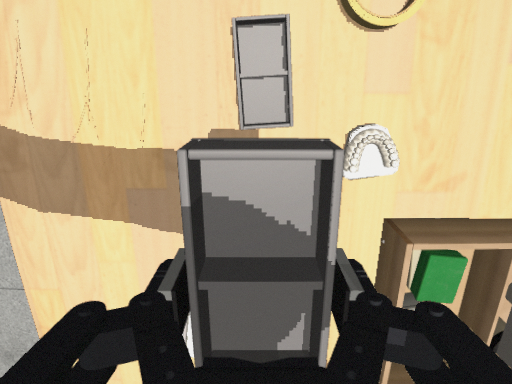

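tray_low is fully visible, with corners near (234,17), (289,14), (292,126) and (240,129). The held tray fills the lower middle, its end rim on row ~150 from column 180 to 342 and the divider top edge at row ~260.

Run:
```python
from h import *
np.set_printoptions(precision=4,suppress=True)
s=np.load("w2.npy",allow_pickle=True).item()
for vm in(150,175,200): print(tray(s,(215,3,310,138),.035,vmax=vm,smax=55))
o=env.get_obs(); R=np.array(o["tcp_rot"]);p=np.array(o["tool_pos"]);print(p)
T=np.array(s["T_tool_cam"]); t=dict(s); t["position"]=T[:3,3]; t["rotation"]=T[:3,:3]
print(onz(t,[[180,150],[342,150],[181,142],[340,142],[196,362],[327,362],[265,260],[265,263]],-.003))
f=s["frame"]; print([tuple(f[v,260]) for v in range(134,164,1)]);print([tuple(f[v,260]) for v in range(252,292,2)])
cv2.imwrite("pics/c2.png",cv2.resize(cv2.cvtColor(f[130:384,150:370],cv2.COLOR_RGB2BGR),None,fx=2.3,fy=2.3))
```

```text
(array([653.7,  64.8]), array([54.7, 55.2]), np.float32(-86.32), array([[624.4,  90.4],
       [627.9,  35.8],
       [683. ,  39.3],
       [679.5,  93.9]], dtype=float32))
(array([655.2,  35.1]), array([ 61.3, 118.2]), np.float32(3.84), array([[620.7,  92. ],
       [628.6, -25.9],
       [689.7, -21.8],
       [681.8,  96.1]], dtype=float32))
(array([655.5,  35.3]), array([ 61.5, 119.4]), np.float32(3.52), array([[621.1,  93. ],
       [628.5, -26.1],
       [689.9, -22.4],
       [682.5,  96.8]], dtype=float32))
[ 0.6539 -0.0605  0.2973]
[[ 0.0586 -0.0291 -0.003 ]
 [ 0.0586  0.0297 -0.003 ]
 [ 0.0615 -0.0286 -0.003 ]
 [ 0.0615  0.0288 -0.003 ]
 [-0.04   -0.0299 -0.003 ]
 [-0.0401  0.031  -0.003 ]
 [ 0.0138  0.0019 -0.003 ]
 [ 0.0124  0.0019 -0.003 ]]
[(np.uint8(242), np.uint8(221), np.uint8(168)), (np.uint8(242), np.uint8(222), np.uint8(168)), (np.uint8(242), np.uint8(220), np.uint8(167)), (np.uint8(218), np.uint8(188), np.uint8(142)), (np.uint8(124), np.uint8(111), np.uint8(94)), (np.uint8(84), np.uint8(82), np.uint8(80)), (np.uint8(72), np.uint8(71), np.uint8(69)), (np.uint8(54
[... 1224 characters left out ...]
.uint8(47), np.uint8(48), np.uint8(46)), (np.uint8(49), np.uint8(48), np.uint8(46)), (np.uint8(47), np.uint8(43), np.uint8(43)), (np.uint8(49), np.uint8(48), np.uint8(47)), (np.uint8(44), np.uint8(48), np.uint8(44)), (np.uint8(48), np.uint8(47), np.uint8(47)), (np.uint8(50), np.uint8(49), np.uint8(47)), (np.uint8(49), np.uint8(47), np.uint8(46)), (np.uint8(46), np.uint8(46), np.uint8(44)), (np.uint8(50), np.uint8(48), np.uint8(48)), (np.uint8(47), np.uint8(46), np.uint8(43)), (np.uint8(90), np.uint8(87), np.uint8(86)), (np.uint8(87), np.uint8(85), np.uint8(82)), (np.uint8(89), np.uint8(87), np.uint8(85)), (np.uint8(87), np.uint8(83), np.uint8(82)), (np.uint8(88), np.uint8(83), np.uint8(84))]
```

Run:
```python
from h import *
s=np.load("w2.npy",allow_pickle=True).item(); g=cv2.cvtColor(s["frame"],cv2.COLOR_RGB2GRAY).astype(int)
for v in(150,154,160,190,220,240,340,355): print(v,g[v,172:212].tolist(),"|",g[v,312:350].tolist())
```

```text
150 [129, 128, 179, 192, 188, 148, 128, 131, 132, 131, 134, 133, 130, 120, 81, 44, 103, 131, 136, 136, 134, 137, 135, 136, 136, 136, 137, 135, 135, 140, 137, 135, 138, 136, 138, 138, 137, 136, 136, 135] | [135, 134, 132, 135, 135, 135, 133, 134, 134, 136, 133, 133, 135, 134, 135, 133, 133, 132, 133, 131, 118, 74, 59, 94, 122, 130, 129, 130, 127, 126, 127, 131, 93, 90, 118, 146, 161, 169]
154 [133, 131, 133, 130, 115, 131, 140, 152, 155, 158, 160, 162, 163, 141, 118, 56, 124, 149, 159, 158, 158, 160, 156, 159, 158, 160, 160, 158, 157, 157, 157, 156, 160, 160, 159, 158, 158, 159, 159, 159] | [165, 166, 164, 162, 164, 166, 165, 167, 163, 165, 166, 167, 166, 166, 166, 165, 166, 167, 167, 163, 140, 86, 88, 125, 153, 161, 163, 163, 160, 158, 153, 138, 92, 124, 136, 137, 173, 206]
160 [133, 133, 133, 136, 135, 113, 127, 150, 152, 155, 158, 160, 167, 148, 124, 84, 44, 39, 40, 37, 37, 39, 41, 42, 37, 42, 44, 52, 120, 147, 145, 144, 146, 144, 146, 147, 146, 147, 147, 148] | [148, 147, 148, 125, 83, 83, 83, 81, 76, 53, 39, 33, 38, 37, 36, 41, 38, 36, 39, 41, 44, 60, 105, 134, 159, 163, 163, 160
[... 1103 characters left out ...]
2, 223, 222, 220]
340 [18, 22, 17, 20, 16, 18, 18, 17, 16, 15, 18, 18, 113, 172, 143, 241, 240, 239, 240, 237, 181, 81, 87, 86, 89, 87, 86, 77, 63, 42, 34, 35, 38, 40, 36, 39, 38, 35, 48, 74] | [39, 40, 42, 40, 41, 42, 42, 47, 88, 125, 144, 147, 148, 146, 144, 135, 177, 218, 220, 220, 222, 223, 223, 223, 194, 103, 19, 18, 20, 19, 16, 20, 15, 19, 19, 20, 17, 17]
355 [16, 12, 19, 18, 17, 21, 16, 22, 21, 20, 20, 12, 20, 16, 20, 18, 14, 51, 233, 240, 239, 240, 93, 85, 87, 86, 86, 87, 80, 69, 39, 35, 38, 39, 37, 35, 38, 30, 35, 45] | [37, 39, 41, 40, 43, 40, 57, 101, 132, 144, 146, 147, 146, 136, 132, 195, 217, 219, 221, 130, 22, 11, 19, 18, 18, 21, 20, 17, 20, 16, 22, 21, 18, 19, 20, 18, 13, 20]
```

View pics/c2.png

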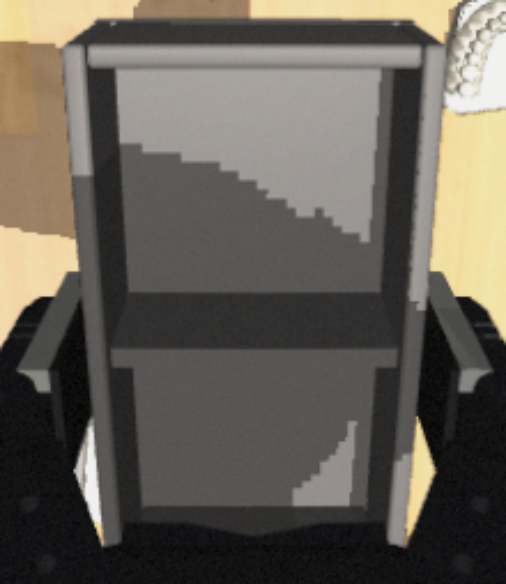

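```bash
python3 - <<'E'
import numpy as np
a=np.radians(3.6);y=np.array([-np.sin(a),np.cos(a)]);print(np.array([.6554,.0352])+y*-.0174)
E
python3 to.py .6565 .0178 .12 3.6
```

```text
[0.65649256 0.01783433]
[0.3971 0.0207 0.884 ] [-0.0154  0.0122 -0.1167] t 4.8 w 0.0615
```

```bash
python3 -m crank '[[0.15,0.01,0.15,-0.015,0.012,-0.117],[0.3,0.02,0.35,-0.015,0.012,-0.117],[0.397,0.021,0.55,-0.015,0.012,-0.117],[0.397,0.021,0.75,-0.015,0.012,-0.117],[0.397,0.021,0.884,-0.015,0.012,-0.117],[0.397,0.021,0.884,-0.015,0.012,-0.117],[0.397,0.021,0.884,-0.015,0.012,-0.117],[0.397,0.021,0.884,-0.015,0.012,-0.117]]'; python3 to.py .6565 .0178 .068 3.6;python3 - <<'E'
from h import *
for n in("scene",):
  s=snap(n); f=s["frame"]; u,v=proj(s,[.656,.018,.06])[0].astype(int); print(u,v)
  cv2.imwrite("pics/s3.png",cv2.resize(cv2.cvtColor(f[v-70:v+50,u-80:u+80],cv2.COLOR_RGB2BGR),(800,600),interpolation=cv2.INTER_CUBIC))
E
```

```text
time_s: 5.6
tool_pos: [0.6577, 0.0165, 0.1215]
tcp_rot: [[-0.062, 0.998, 0.002], [0.998, 0.062, -0.0], [-0.001, 0.002, -1.0]]
ft_force: [0.7, -0.4, -1.5]
gripper_width: 0.0612
grasp_force: 34.7
[ 0.0068 -0.0062  0.2676] [ 0.0037  0.0012 -0.0024] t 5.6 w 0.0612
240 169
```

```bash
python3 -m crank '[[0.003,-0.003,0.1,0.004,0,0],[0.003,-0.003,0.2,0.004,0,0],[0.003,-0.003,0.26,0.004,0,0],[0.003,-0.003,0.26,0.004,0,0],[0.003,-0.003,0.26,0.004,0,0]]';  python3 -m crank '[[0,0,0.01,0,0,0],[0,0,0.015,0,0,0],[0,0,0.02,0,0,0],[0,0,0.02,0,0,0]]'
```

```text
time_s: 6.15
tool_pos: [0.6566, 0.0167, 0.0684]
tcp_rot: [[-0.061, 0.998, -0.002], [0.998, 0.061, -0.001], [-0.001, -0.002, -1.0]]
ft_force: [0.6, 0.2, -1.1]
gripper_width: 0.0615
grasp_force: 34.7
time_s: 6.55
tool_pos: [0.6561, 0.0169, 0.0635]
tcp_rot: [[-0.061, 0.998, -0.003], [0.998, 0.061, -0.001], [-0.001, -0.003, -1.0]]
ft_force: [-0.8, -0.9, -2.1]
gripper_width: 0.0615
grasp_force: 34.7
```

```bash
for i in 1 2; do python3 -m crank '[[0,0,0.005,0,0,0],[0,0,0.01,0,0,0],[0,0,0.01,0,0,0]]' | egrep 'pos|force'; done
```

```text
tool_pos: [0.6563, 0.0168, 0.0622]
ft_force: [-3.5, -0.3, 9.8]
grasp_force: 36.2
tool_pos: [0.6564, 0.0167, 0.0619]
ft_force: [-13.9, -0.0, 40.2]
grasp_force: 39.8
```

```bash
python3 -m crank '[[0,0,-0.01,0,0,0],[0,0,-0.013,0,0,0]]' | egrep 'pos|force'; python3 -m crank '[[0,0,0,0,0,0],[0,0,0,0,0,0],[0,0,0,0,0,0],[0,0,0,0,0,0]]' 0 | egrep 'pos|force|wid'; python3 -m crank '[[0,0,-0.1,0,0,0],[0,0,-0.3,0,0,0],[-0.2,0,-0.55,0,0,0],[-0.45,0,-0.8,0,0,0],[-0.55,0,-1,0,0,0],[-0.55,0,-1,0,0,0],[-0.55,0,-1,0,0,0],[-0.55,0,-1,0,0,0]]'
python3 - <<'E'
from h import *
s=snap("wrist"); save(s,"w4.png"); np.save("w4.npy",s,allow_pickle=True)
f=cv2.imread("pics/w4.png"); cv2.imwrite("pics/w4b.png",cv2.resize(f[0:240,150:370],None,fx=2.5,fy=2.5,interpolation=cv2.INTER_CUBIC))
E
```

```text
tool_pos: [0.6563, 0.0169, 0.0624]
ft_force: [-0.3, -1.0, 0.0]
grasp_force: 34.8
tool_pos: [0.656, 0.0168, 0.0618]
ft_force: [-0.1, -0.2, -0.4]
gripper_width: 0.0853
grasp_force: 0.0
time_s: 8.55
tool_pos: [0.6633, -0.0927, 0.2621]
tcp_rot: [[-0.061, 0.998, -0.002], [0.998, 0.061, -0.001], [-0.0, -0.002, -1.0]]
ft_force: [-0.2, 0.5, -0.4]
gripper_width: 0.085
grasp_force: 0.0
```

View pics/w4b.png

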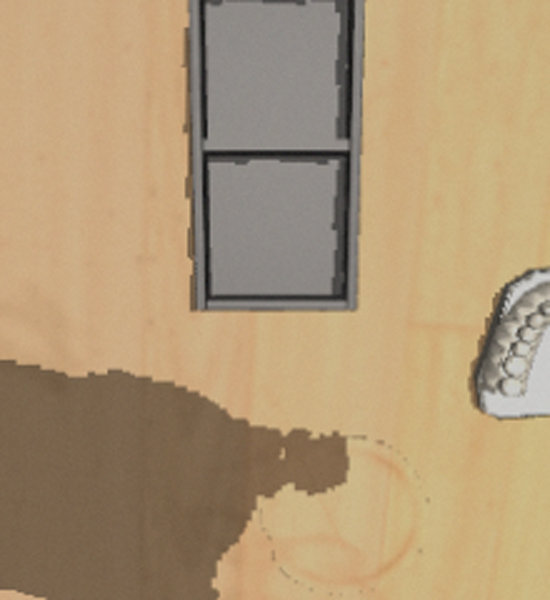

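The crop shows the near end of tray_flat aligned on the stack, with its divider at crop row 147 and end at row 305. The far end is cut off, so I'll shift 60 mm and measure both trays' ends.

```bash
python3 -m crank '[[0.2,0,0,0,0,0],[0.35,0,0,0,0,0],[0.35,0,0,0,0,0],[0.35,0,0,0,0,0]]'|grep pos
python3 - <<'E'
from h import *
s=snap("wrist"); save(s,"w5.png"); np.save("w5.npy",s,allow_pickle=True)
f=cv2.imread("pics/w5.png"); cv2.imwrite("pics/w5b.png",cv2.resize(f[20:230,180:340],None,fx=2.8,fy=2.8,interpolation=cv2.INTER_CUBIC))
E
```

```text
tool_pos: [0.6587, -0.0214, 0.261]
```

View pics/w5b.png

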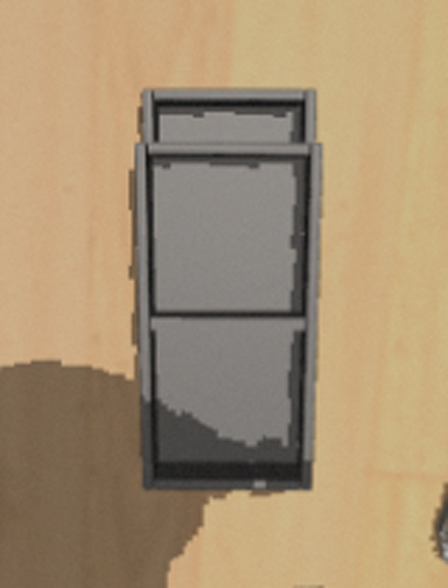

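The far end of the low tray shows at crop row 90 and that of the upper tray at row 143. The laterals are centred and parallel. Next I'll compute the shift with exact edges.

```bash
cat > ends.py <<'E'
import sys; from h import *
s=np.load(sys.argv[1],allow_pickle=True).item(); g=cv2.GaussianBlur(s["frame"].astype(np.float32).mean(2),(1,1),0)
u0,u1,v0,v1=map(int,sys.argv[2:6])
print(np.round(g[v0:v1,u0:u1].mean(1)).astype(int).tolist())
E
python3 ends.py w5.npy 245 275 46 80; python3 ends.py w5.npy 245 275 126 142; python3 ends.py w5.npy 245 275 180 202
```

```text
[169, 168, 168, 168, 169, 143, 133, 136, 132, 80, 33, 25, 63, 77, 101, 133, 140, 141, 141, 140, 140, 141, 141, 141, 131, 120, 137, 132, 104, 45, 59, 77, 94, 122]
[133, 133, 133, 132, 115, 70, 40, 80, 119, 131, 131, 131, 131, 130, 130, 130]
[70, 69, 69, 69, 60, 44, 35, 35, 35, 36, 36, 55, 76, 79, 72, 102, 119, 130, 143, 147, 150, 152]
```

Run:
```python
from h import *
s=np.load("w5.npy",allow_pickle=True).item()
a=np.radians(3.6);Y=np.array([-np.sin(a),np.cos(a)])
L=onz(s,[[260,50.8],[260,55]],.035)[:,:2]@Y; U=onz(s,[[260,70.2],[260,74.3],[260,190.7],[260,195]],.065)[:,:2]@Y
print(L,U, "low c",L-[.06,.056],"up c",U-[.06,.056,-.056,-.06])
print("expected low c",np.array([.6554,.0352])@Y)
```

```text
[0.05456108 0.0506405 ] [ 0.03455429  0.03097156 -0.08077621 -0.08535956] low c [-0.00543892 -0.0053595 ] up c [-0.02544571 -0.02502844 -0.02477621 -0.02535956]
expected low c -0.006022365658836823
```

Shift is 19.7 mm of 20, so tray_flat is seated. Next is the rack tray.

```bash
python3 to.py .520 -.34 .24 -7.7
```

```text
[-1.5402 -0.7904  0.1111] [-0.0078  0.003   0.3752] t 9.05 w 0.0853
```

```bash
python3 -m crank '[[-0.2,-0.1,0,0,0,0.1],[-0.4,-0.2,0,0,0,0.2],[-0.6,-0.3,0.05,0,0,0.3],[-0.8,-0.4,0.1,0,0,0.375],[-0.9,-0.45,0.11,0,0,0.375]]'|grep pos;python3 to.py .520 -.34 .24 -7.7
```

```text
tool_pos: [0.5774, -0.2128, 0.2394]
[-6.701e-01 -1.942e-01 -1.000e-04] [-0.0088  0.0056 -0.0137] t 9.55 w 0.0854
```

```bash
python3 -m crank '[[-0.2,-0.06,0,0,0,0],[-0.4,-0.12,0,0,0,0],[-0.55,-0.18,0,0,0,0],[-0.67,-0.194,0,-0.005,0.004,-0.01],[-0.67,-0.194,0,-0.005,0.004,-0.01],[-0.67,-0.194,0,-0.005,0.004,-0.01],[-0.67,-0.194,0,-0.005,0.004,-0.01]]';python3 - <<'E'
from h import *
s=snap("wrist"); save(s,"w6.png"); np.save("w6.npy",s,allow_pickle=True); print(s["position"])
E
```

```text
time_s: 10.25
tool_pos: [0.5239, -0.3351, 0.2404]
tcp_rot: [[0.129, 0.992, -0.0], [0.992, -0.129, 0.001], [0.001, -0.0, -1.0]]
ft_force: [-0.4, 1.1, -0.3]
gripper_width: 0.0855
grasp_force: 0.0
[ 0.5340419  -0.25685966  0.36073668]
```

View pics/w6.png

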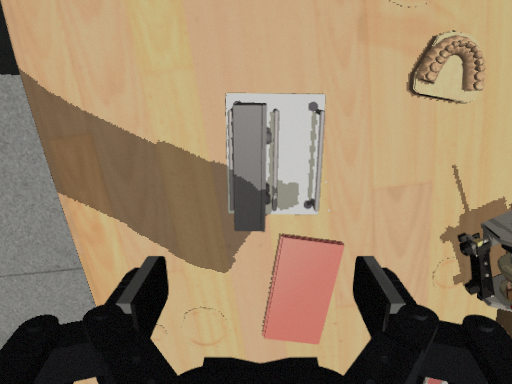

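The rack tray's top face spans about (233,103), (267,103), (265,231), (234,231). Its feet stick out on the right (+x) near (268,133) and (268,195), so the open side faces the robot.

Run:
```python
from h import *
s=np.load("w6.npy",allow_pickle=True).item(); f=s["frame"]; hsv=cv2.cvtColor(f,cv2.COLOR_RGB2HSV)
g=f.astype(int).mean(2)
for v in(108,120,150,165,180,215,228): print(v,np.round(g[v,226:276]).astype(int).tolist())
print(np.round(g[94:112,240:258].mean(1)).tolist(),np.round(g[222:240,240:258].mean(1)).tolist())
c=np.array([[233,103],[266.5,103],[265,231],[234,231]]);P=onz(s,c,.068)
print(P,[np.linalg.norm(P[i]-P[i-1]) for i in range(4)],P.mean(0))
```

```text
108 [144, 196, 197, 197, 184, 115, 91, 121, 134, 133, 135, 131, 134, 133, 134, 134, 133, 133, 135, 133, 134, 133, 134, 136, 136, 136, 134, 134, 136, 135, 138, 135, 135, 132, 136, 121, 105, 135, 136, 136, 151, 186, 198, 199, 199, 199, 199, 194, 172, 151]
120 [190, 188, 118, 155, 180, 154, 127, 114, 132, 131, 132, 130, 132, 131, 129, 133, 133, 132, 133, 133, 133, 132, 132, 131, 135, 133, 132, 131, 133, 132, 131, 132, 133, 133, 131, 115, 96, 133, 131, 134, 157, 199, 198, 193, 169, 145, 144, 129, 113, 152]
150 [156, 198, 184, 136, 161, 171, 132, 85, 128, 128, 127, 127, 129, 127, 126, 129, 128, 128, 127, 127, 128, 129, 129, 127, 128, 130, 129, 128, 129, 126, 127, 126, 128, 127, 120, 113, 125, 127, 127, 138, 176, 197, 182, 143, 145, 145, 136, 123, 141, 162]
165 [114, 168, 182, 125, 159, 171, 136, 78, 118, 126, 124, 126, 126, 125, 125, 126, 125, 125, 124, 127, 127, 125, 124, 125, 125, 128, 127, 127, 127, 125, 125, 127, 127, 126, 124, 105, 123, 125, 122, 144, 184, 197, 184, 139, 143, 142, 133, 114, 152, 167]
180 [97, 109, 125, 96, 94, 96, 87, 79, 68, 74, 69, 72, 70, 72, 69, 72, 71, 70, 72, 7
[... 457 characters left out ...]
 65, 66, 69, 66, 68, 66, 65, 65, 67, 64, 66, 66, 65, 59, 57, 65, 65, 91, 144, 164, 164, 163, 164, 168, 168, 171, 168, 168, 167]
[198.0, 198.0, 198.0, 198.0, 198.0, 198.0, 198.0, 193.0, 145.0, 39.0, 50.0, 107.0, 136.0, 134.0, 135.0, 134.0, 133.0, 134.0] [67.0, 66.0, 66.0, 66.0, 66.0, 66.0, 66.0, 66.0, 66.0, 107.0, 125.0, 126.0, 129.0, 134.0, 137.0, 140.0, 144.0, 147.0]
[[ 0.50950239 -0.26333164  0.068     ]
 [ 0.53836069 -0.2671452   0.068     ]
 [ 0.52190042 -0.38690449  0.068     ]
 [ 0.4918127  -0.38297461  0.068     ]] [np.float64(0.12094364886400334), np.float64(0.029109188473087702), np.float64(0.12088518698887701), np.float64(0.030343282323914134)] [ 0.51539405 -0.32508899  0.068     ]
```

```bash
python3 to.py .5154 -.3251 .066 -7.75
```

```text
[ 0.0419 -0.0489  0.8726] [-0.0006 -0.0023  0.0122] t 10.3 w 0.0856
```

```bash
python3 -m crank '[[0.042,-0.047,0.2,0,0,0.012],[0.042,-0.047,0.4,0,0,0.012],[0.042,-0.047,0.6,0,0,0.012],[0.042,-0.047,0.75,0,0,0.012],[0.042,-0.047,0.83,0,0,0.012],[0.042,-0.047,0.87,0,0,0.012],[0.042,-0.047,0.87,0,0,0.012]]' 0.25; python3 to.py .5154 -.3251 .066 -7.75
```

```text
time_s: 11.0
tool_pos: [0.5157, -0.3258, 0.0667]
tcp_rot: [[0.135, 0.991, -0.0], [0.991, -0.135, 0.001], [0.001, -0.0, -1.0]]
ft_force: [-0.8, 1.0, -0.4]
gripper_width: 0.0638
grasp_force: 0.0
[ 0.0033 -0.0018  0.0034] [-0.0007 -0.0017 -0.0008] t 11.0 w 0.0638
```

```bash
python3 -m crank '[[0,0,0,0,0,0],[0,0,0,0,0,0],[0,0,0,0,0,0],[0,0,0,0,0,0],[0,0,0,0,0,0],[0,0,0,0,0,0],[0,0,0,0,0,0]]' 0.95 30; python3 -m crank '[[0,0,-0.05,0,0,0],[0,0,-0.15,0,0,0],[0,0,-0.3,0,0,0],[0,0,-0.45,0,0,0],[0,0,-0.6,0,0,0],[0,0,-0.6,0,0,0]]'; python3 to.py .47 -.12 .16 3.6
```

```text
time_s: 11.7
tool_pos: [0.5162, -0.3263, 0.068]
tcp_rot: [[0.136, 0.991, 0.002], [0.991, -0.136, 0.0], [0.0, 0.002, -1.0]]
ft_force: [-0.4, 1.4, 7.3]
gripper_width: 0.0293
grasp_force: 29.1
time_s: 12.3
tool_pos: [0.5168, -0.3271, 0.1914]
tcp_rot: [[0.136, 0.991, 0.006], [0.991, -0.136, -0.002], [-0.001, 0.006, -1.0]]
ft_force: [0.5, -0.5, -1.5]
gripper_width: 0.0285
grasp_force: 29.9
[ 0.9944 -0.3736  0.1539] [ 0.011   0.0033 -0.3804] t 12.3 w 0.0285
```

```bash
python3 -m crank '[[0.2,-0.07,0.1,0,0,-0.1],[0.4,-0.15,0.15,0,0,-0.2],[0.6,-0.22,0.15,0,0,-0.3],[0.8,-0.3,0.15,0,0,-0.38],[0.95,-0.37,0.15,0.011,0.003,-0.38],[0.95,-0.37,0.15,0.011,0.003,-0.38],[0.95,-0.37,0.15,0.011,0.003,-0.38]]'; python3 to.py .47 -.13 .064 3.6
```

```text
time_s: 13.0
tool_pos: [0.4681, -0.1273, 0.1573]
tcp_rot: [[-0.064, 0.998, -0.005], [0.998, 0.064, 0.003], [0.003, -0.005, -1.0]]
ft_force: [1.2, -1.5, -0.9]
gripper_width: 0.0291
grasp_force: 30.0
[-0.0157  0.0109  0.4664] [-0.0093 -0.0055  0.0027] t 13.0 w 0.0291
```

```bash
python3 -m crank '[[0,0,0.15,-0.009,-0.005,0],[0,0,0.3,-0.009,-0.005,0],[0,0,0.42,-0.009,-0.005,0],[0,0,0.46,-0.009,-0.005,0],[0,0,0.46,-0.009,-0.005,0]]'|egrep 'pos|for'; python3 -m crank '[[0,0,0.007,0,0,0],[0,0,0.01,0,0,0],[0,0,0.01,0,0,0]]'|egrep 'pos|for'
```

```text
tool_pos: [0.4671, -0.1284, 0.0644]
ft_force: [-0.1, 0.2, -0.3]
grasp_force: 30.1
tool_pos: [0.4679, -0.1276, 0.0637]
ft_force: [-1.0, 0.1, -1.7]
grasp_force: 30.1
```

```bash
python3 -m crank '[[0,0,0.005,0,0,0],[0,0,0.005,0,0,0]]'|egrep 'pos|for'; python3 -m crank '[[0,0,0.005,0,0,0],[0,0,0.005,0,0,0]]'|egrep 'pos|for'
```

```text
tool_pos: [0.4676, -0.1275, 0.0621]
ft_force: [1.0, -0.7, 0.2]
grasp_force: 30.3
tool_pos: [0.4676, -0.1275, 0.0618]
ft_force: [-5.0, 2.2, 25.3]
grasp_force: 32.1
```

```bash
python3 -m crank '[[0,0,-0.005,0,0,0],[0,0,-0.006,0,0,0]]'|egrep 'pos|for'; python3 -m crank '[[0,0,0,0,0,0],[0,0,0,0,0,0],[0,0,0,0,0,0],[0,0,0,0,0,0],[0,0,-0.1,0,0,0],[0,0,-0.25,0,0,0],[0,0,-0.35,0,0,0],[0,0,-0.35,0,0,0]]' 0.25; python3 to.py .415 -.128 .132 3.6
python3 - <<'E'
from h import *
s=snap("scene"); u,v=proj(s,[.468,-.128,.06])[0].astype(int)
cv2.imwrite("pics/s7.png",cv2.resize(cv2.cvtColor(s["frame"][v-60:v+60,u-80:u+80],cv2.COLOR_RGB2BGR),(640,480),interpolation=cv2.INTER_CUBIC))
E
```

```text
tool_pos: [0.4676, -0.1275, 0.0623]
ft_force: [0.4, 0.1, -2.4]
grasp_force: 30.5
time_s: 15.2
tool_pos: [0.4686, -0.1277, 0.1342]
tcp_rot: [[-0.063, 0.998, 0.003], [0.998, 0.063, -0.0], [-0.0, 0.003, -1.0]]
ft_force: [0.6, 0.0, -0.0]
gripper_width: 0.0641
grasp_force: 0.0
[ 0.0155 -0.2675  0.0102] [0.0053 0.0005 0.0002] t 15.2 w 0.0641
```

View pics/s7.png

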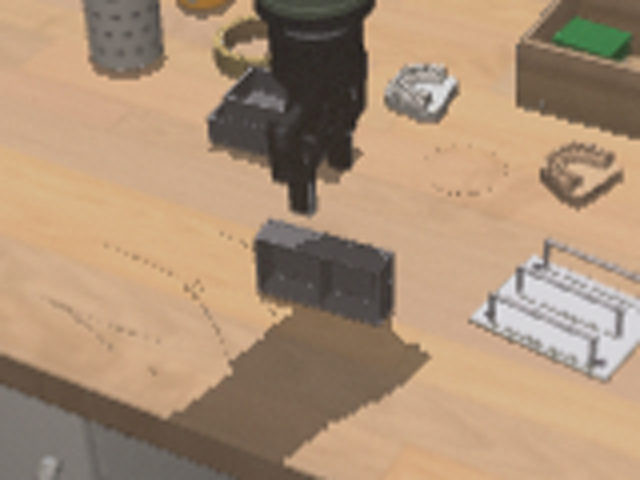

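The tray stands on the bench at crop (325,270), open side to the robot, gripper clear above it. Next: move to the near side, close the fingers and push.

```bash
python3 -m crank '[[0,-0.12,0,0,0,0],[0,-0.27,0,0,0,0],[0,-0.27,0,0,0,0],[0,-0.27,0.15,0,0,0],[0,-0.27,0.3,0,0,0],[0,-0.27,0.3,0,0,0],[0,-0.27,0.3,0,0,0]]' 1 ; python3 -m crank '[[0,0.05,0,0,0,0],[0,0.08,0,0,0,0],[0,0.11,0,0,0,0],[0,0.14,0,0,0,0],[0,0.17,0,0,0,0],[0,0.2,0,0,0,0]]'|egrep 'pos|ft'
```

```text
time_s: 15.95
tool_pos: [0.4131, -0.1311, 0.072]
tcp_rot: [[-0.062, 0.998, -0.003], [0.998, 0.062, 0.0], [0.001, -0.003, -1.0]]
ft_force: [-1.1, -0.1, 0.7]
gripper_width: -0.0001
grasp_force: 0.0
tool_pos: [0.454, -0.1283, 0.0722]
ft_force: [-0.9, 0.0, 0.5]
```

```bash
python3 -m crank '[[0,0.03,0,0,0,0],[0,0.06,0,0,0,0],[0,0.09,0,0,0,0],[0,0.12,0,0,0,0],[0,0.15,0,0,0,0],[0,0.17,0,0,0,0]]'|egrep 'pos|ft'; python3 -m crank '[[0,0.05,-0.1,0,0,0],[-0.2,0.15,-0.3,0,0,0],[-0.4,0.25,-0.5,0,0,0],[-0.4,0.25,-0.7,0,0,0],[-0.4,0.25,-0.7,0,0,0],[-0.4,0.25,-0.7,0,0,0]]' 0
python3 - <<'E'
from h import *
s=snap("wrist"); save(s,"w8.png"); np.save("w8.npy",s,allow_pickle=True)
print(proj(s,[.52,-.128,.035]))
E
```

```text
tool_pos: [0.488, -0.1262, 0.0721]
ft_force: [0.2, 0.6, -0.6]
time_s: 17.75
tool_pos: [0.543, -0.2034, 0.2132]
tcp_rot: [[-0.062, 0.998, 0.001], [0.998, 0.062, -0.0], [-0.0, 0.001, -1.0]]
ft_force: [-0.0, 0.8, -1.2]
gripper_width: 0.0849
grasp_force: 0.0
[[238.9342637   93.80855246]]
```

View pics/w8.png

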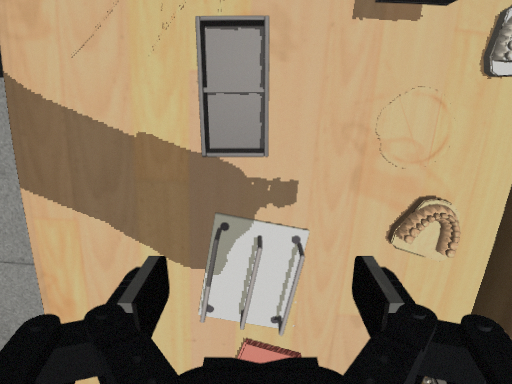

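The tray has tipped onto its feet, open side up, with corners near (196,17), (269,16), (268,156) and (202,156). I'll measure it.

Run:
```python
from h import *
s=np.load("w8.npy",allow_pickle=True).item()
for vm in(160,180): print(tray(s,(180,5,290,170),.035,vmax=vm,smax=55))
P=onz(s,[[196,17],[269,16],[268.5,156.5],[202,156.5]],.035);print(P,P.mean(0))
```

```text
(array([ 514.7, -124.5]), array([ 61.3, 118.6]), np.float32(3.44), array([[ 480.6,  -67.1],
       [ 487.7, -185.5],
       [ 548.9, -181.8],
       [ 541.8,  -63.4]], dtype=float32))
(array([ 514.7, -124.5]), array([ 61.3, 118.6]), np.float32(3.44), array([[ 480.6,  -67.1],
       [ 487.7, -185.5],
       [ 548.9, -181.8],
       [ 541.8,  -63.4]], dtype=float32))
[[ 0.48140465 -0.06781986  0.035     ]
 [ 0.54209166 -0.06364969  0.035     ]
 [ 0.54978526 -0.18224046  0.035     ]
 [ 0.48816101 -0.18593261  0.035     ]] [ 0.51536065 -0.12491065  0.035     ]
```

```bash
python3 to.py .5152 -.1247 .03 3.5
python3 - <<'E'
from h import *
s=np.load("w5.npy",allow_pickle=True).item(); g=s["frame"].astype(int).mean(2)
for v in(90,110,150,165): print(v,np.round(g[v,222:240]).astype(int).tolist(),np.round(g[v,284:302]).astype(int).tolist())
E
```

```text
[ 0.3969 -0.11    0.9093] [-0.0013 -0.0013  0.0037] t 17.8 w 0.0853
90 [162, 163, 161, 163, 97, 97, 80, 127, 133, 138, 61, 37, 67, 137, 137, 137, 137, 139] [137, 113, 74, 76, 57, 31, 46, 107, 135, 130, 137, 158, 171, 169, 173, 171, 171, 172]
110 [165, 165, 163, 162, 155, 97, 99, 112, 128, 132, 102, 24, 52, 113, 134, 134, 135, 135] [134, 118, 75, 65, 41, 35, 91, 129, 131, 120, 139, 168, 168, 169, 171, 170, 172, 172]
150 [159, 161, 162, 163, 166, 155, 101, 101, 113, 124, 123, 92, 30, 69, 126, 125, 127, 127] [72, 70, 65, 42, 39, 87, 128, 122, 121, 145, 169, 169, 168, 171, 168, 169, 170, 169]
165 [99, 98, 98, 98, 98, 96, 98, 94, 76, 67, 66, 55, 25, 40, 60, 69, 71, 89] [69, 68, 58, 28, 64, 117, 121, 121, 138, 170, 172, 170, 171, 170, 170, 170, 169, 171]
```

```bash
python3 - <<'E'
from h import *
s=np.load("w5.npy",allow_pickle=True).item()
a=np.radians(3.6);X=np.array([np.cos(a),np.sin(a)]);Y=np.array([-X[1],X[0]])
P=onz(s,[[229,110],[294.2,110],[230,150],[293,150]],.065)[:,:2]; print(P@X,(P@X)[:2].mean(),(P@X)[2:].mean())
l=(P@X).mean(); 
for L in(l,.6558): print(L, L*X-.0054*Y)
E
python3 -m crank '[[0.1,-0.1,0.15,0,0,0],[0.25,-0.11,0.3,0,0,0],[0.397,-0.11,0.45,0,0,0],[0.397,-0.11,0.65,0,0,0],[0.397,-0.11,0.82,0,0,0],[0.397,-0.11,0.909,0,0,0],[0.397,-0.11,0.909,0,0,0],[0.397,-0.11,0.909,0,0,0]]' 0 ; python3 -m crank '[[0,0,0,0,0,0],[0,0,0,0,0,0],[0,0,0,0,0,0],[0,0,0,0,0,0],[0,0,0,0,0,0],[0,0,0,0,0,0]]' 0.6 30
```

```text
[0.6258765  0.68743195 0.62582787 0.68738364] 0.6566542268131306 0.6566057561279378
0.6566299914705341 [0.65567335 0.03584079]
0.6558 [0.654845   0.03578868]
time_s: 18.6
tool_pos: [0.5146, -0.1249, 0.0299]
tcp_rot: [[-0.063, 0.998, -0.002], [0.998, 0.063, 0.0], [0.001, -0.002, -1.0]]
ft_force: [0.0, 0.5, 0.1]
gripper_width: 0.0853
grasp_force: 0.0
time_s: 19.2
tool_pos: [0.5158, -0.125, 0.0313]
tcp_rot: [[-0.063, 0.998, 0.001], [0.998, 0.063, 0.0], [0.0, 0.001, -1.0]]
ft_force: [-0.7, -0.0, 6.0]
gripper_width: 0.0614
grasp_force: 31.2
```

```bash
python3 -m crank '[[0,0,-0.1,0,0,0],[0,0,-0.3,0,0,0],[0,0,-0.5,0,0,0],[0.1,0.1,-0.65,0,0,0],[0.25,0.25,-0.65,0,0,0],[0.4,0.4,-0.65,0,0,0],[0.5,0.5,-0.65,0,0,0],[0.5,0.5,-0.65,0,0,0]]'; python3 to.py .6553 .036 .14 3.6
```

```text
time_s: 20.0
tool_pos: [0.6109, -0.0147, 0.1606]
tcp_rot: [[-0.068, 0.998, 0.001], [0.998, 0.068, 0.002], [0.002, 0.001, -1.0]]
ft_force: [-1.3, -0.5, -2.8]
gripper_width: 0.0616
grasp_force: 34.8
[0.2375 0.2384 0.1036] [ 0.002  -0.0034  0.0099] t 20.0 w 0.0616
```

```bash
python3 -m crank '[[0.12,0.12,0,0,0,0.01],[0.23,0.23,0,0.002,-0.003,0.01],[0.237,0.238,0.05,0.002,-0.003,0.01],[0.237,0.238,0.1,0.002,-0.003,0.01],[0.237,0.238,0.1,0.002,-0.003,0.01],[0.237,0.238,0.1,0.002,-0.003,0.01]]';for i in 1 2 3; do python3 -m crank '[[0,0,0,0,0,0]]'|egrep 'pos|rot'; done;  python3 to.py .6553 .036 .098 3.6
```

```text
time_s: 20.6
tool_pos: [0.6529, 0.0301, 0.1404]
tcp_rot: [[-0.056, 0.998, -0.002], [0.998, 0.056, -0.002], [-0.002, -0.002, -1.0]]
ft_force: [0.2, -0.1, -2.2]
gripper_width: 0.0611
grasp_force: 34.8
tool_pos: [0.6534, 0.0305, 0.1408]
tcp_rot: [[-0.057, 0.998, -0.001], [0.998, 0.057, -0.001], [-0.001, -0.001, -1.0]]
tool_pos: [0.6535, 0.0308, 0.1407]
tcp_rot: [[-0.057, 0.998, -0.001], [0.998, 0.057, -0.001], [-0.001, -0.001, -1.0]]
tool_pos: [0.6535, 0.0311, 0.1406]
tcp_rot: [[-0.057, 0.998, -0.001], [0.998, 0.057, -0.001], [-0.001, -0.001, -1.0]]
[0.0242 0.0104 0.2129] [-0.0025  0.0022 -0.0103] t 20.9 w 0.0616
```

```bash
python3 -m crank '[[0.024,0.01,0,-0.002,0.002,-0.01],[0.024,0.01,0.08,-0.002,0.002,-0.01],[0.024,0.01,0.16,-0.002,0.002,-0.01],[0.024,0.01,0.205,-0.002,0.002,-0.01],[0.024,0.01,0.205,-0.002,0.002,-0.01],[0.024,0.01,0.205,-0.002,0.002,-0.01],[0.024,0.01,0.205,-0.002,0.002,-0.01]]';  python3 to.py .6553 .036 .095 3.6
```

```text
time_s: 21.6
tool_pos: [0.6554, 0.036, 0.0996]
tcp_rot: [[-0.063, 0.998, -0.0], [0.998, 0.063, -0.0], [-0.0, -0.0, -1.0]]
ft_force: [0.4, -0.1, -1.7]
gripper_width: 0.0616
grasp_force: 34.9
[-0.     -0.0006  0.0231] [-0.0002  0.0005 -0.0001] t 21.6 w 0.0616
```

```bash
python3 -m crank '[[0,0,0.015,0,0,0],[0,0,0.028,0,0,0],[0,0,0.033,0,0,0],[0,0,0.033,0,0,0]]'|egrep 'pos|ft'; python3 -m crank '[[0,0,0.003,0,0,0],[0,0,0.003,0,0,0]]'|egrep 'pos|ft'
```

```text
tool_pos: [0.655, 0.036, 0.0924]
ft_force: [1.1, -1.1, -2.6]
tool_pos: [0.6551, 0.0361, 0.092]
ft_force: [-0.6, -0.5, -0.0]
```

```bash
python3 -m crank '[[0,0,0.003,0,0,0],[0,0,0.003,0,0,0]]'|egrep 'pos|ft'
```

```text
tool_pos: [0.6552, 0.0361, 0.0915]
ft_force: [0.3, -0.3, -0.4]
```

```bash
python3 -m crank '[[0,0,0.003,0,0,0],[0,0,0.003,0,0,0]]'|egrep 'pos|ft'; python3 -m crank '[[0,0,0.001,0,0,0],[0,0,0.001,0,0,0]]'|egrep 'pos|ft'
```

```text
tool_pos: [0.6553, 0.0361, 0.0914]
ft_force: [-2.7, -1.2, 8.7]
tool_pos: [0.6553, 0.0361, 0.0914]
ft_force: [-3.2, -0.7, 11.0]
```

Contact is at z 0.0914, the height for a fully seated tray. Release, lift and look.

```bash
python3 -m crank '[[0,0,-0.003,0,0,0],[0,0,-0.003,0,0,0]]' | egrep 'pos|ft'; python3 -m crank '[[0,0,0,0,0,0],[0,0,0,0,0,0],[0,0,0,0,0,0],[0,0,0,0,0,0]]' 0 | egrep 'pos|force|wid'; python3 -m crank '[[0,0,-0.1,0,0,0],[0,0,-0.3,0,0,0],[-0.15,0,-0.55,0,0,0],[-0.3,0,-0.8,0,0,0],[-0.35,0,-1,0,0,0],[-0.35,0,-1,0,0,0],[-0.35,0,-1,0,0,0],[-0.35,0,-1,0,0,0]]'
python3 - <<'E'
from h import *
s=snap("wrist"); save(s,"w9.png"); np.save("w9.npy",s,allow_pickle=True)
f=cv2.imread("pics/w9.png"); cv2.imwrite("pics/w9b.png",cv2.resize(f[0:240,180:340],None,fx=2.5,fy=2.5,interpolation=cv2.INTER_CUBIC))
E
```

```text
tool_pos: [0.6552, 0.0361, 0.0914]
ft_force: [-1.5, -0.9, 4.3]
tool_pos: [0.6551, 0.0362, 0.0911]
ft_force: [0.8, 0.6, -0.4]
gripper_width: 0.085
grasp_force: 0.0
time_s: 24.2
tool_pos: [0.6593, -0.0329, 0.2899]
tcp_rot: [[-0.064, 0.998, -0.002], [0.998, 0.064, 0.0], [0.0, -0.002, -1.0]]
ft_force: [-0.5, 0.2, -0.3]
gripper_width: 0.0856
grasp_force: 0.0
```

View pics/w9b.png

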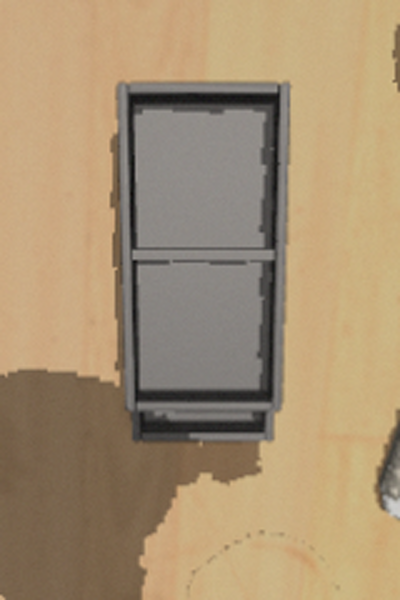

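The top tray is square on the stack, its divider at crop row 255 and near end at ~408. The middle tray's end pokes out to ~440. I'll measure the shift.

```bash
python3 ends.py w9.npy 245 275 28 44; python3 ends.py w9.npy 245 275 152 182
python3 - <<'E'
from h import *
s=np.load("w9.npy",allow_pickle=True).item()
a=np.radians(3.6);Y=np.array([-np.sin(a),np.cos(a)])
v=[33,37.5,160.7,164.3]; print(onz(s,[[260,x] for x in v],.095)[:,:2]@Y-[.06,.056,-.056,-.06])
print(onz(s,[[260,172.5],[260,176]],.065)[:,:2]@Y+[.056,.06])
E
```

```text
[167, 167, 167, 167, 143, 122, 131, 134, 120, 51, 25, 27, 28, 49, 79, 84]
[127, 127, 127, 104, 62, 40, 40, 40, 64, 117, 130, 112, 101, 114, 122, 109, 70, 38, 39, 39, 36, 89, 108, 98, 84, 94, 102, 101, 101, 101]
[-0.00515655 -0.00490407 -0.00484987 -0.00446025]
[-0.0241591  -0.02408696]
```

```bash
python3 -m crank '[[0.2,0,0,0,0,0],[0.4,0,0,0,0,0],[0.6,0,0,0,0,0],[0.75,0,0,0,0,0],[0.75,0,0,0,0,0],[0.75,0,0,0,0,0],[0.75,0,0,0,0,0],[0.75,0,0,0,0,0],[0.75,0,0,0,0,0]]'|grep pos
python3 - <<'E'
from h import *
s=snap("wrist"); save(s,"w10.png"); np.save("w10.npy",s,allow_pickle=True)
print(proj(s,[[.652,.0554,.095],[.652,.0535,.035],[.655,.0355,.065]]))
g=s["frame"].astype(int).mean(2); u=int(proj(s,[[.652,.0554,.095]])[0,0])
v0=int(proj(s,[[.652,.0535,.035]])[0,1])-14
print(v0,np.round(g[v0:v0+55,u-10:u+10].mean(1)).astype(int).tolist())
f=cv2.imread("pics/w10.png"); cv2.imwrite("pics/w10b.png",cv2.resize(f[v0-15:v0+105,u-80:u+80],None,fx=4,fy=4,interpolation=cv2.INTER_CUBIC))
E
```

```text
tool_pos: [0.6503, 0.1152, 0.2911]
[[258.3529652  228.53060965]
 [258.51202985 210.28246476]
 [260.05104914 233.96664669]]
196 [69, 69, 69, 69, 68, 71, 72, 72, 75, 80, 87, 97, 100, 100, 99, 99, 99, 103, 103, 104, 104, 103, 106, 108, 108, 111, 113, 113, 116, 117, 117, 117, 117, 117, 116, 116, 103, 65, 40, 40, 41, 40, 40, 38, 38, 83, 105, 109, 109, 111, 111, 111, 111, 111, 111]
```

View pics/w10b.png

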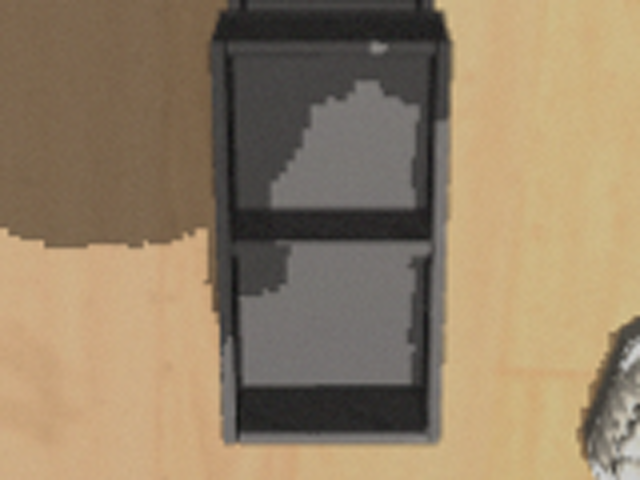

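I mistook the along-axis coordinate for y. The edges are higher, with the low tray's end above crop row 8, so I'll re-profile there without a new picture.

Run:
```python
from h import *
s=np.load("w10.npy",allow_pickle=True).item(); g=s["frame"].astype(int).mean(2)
print(np.round(g[158:198,248:268].mean(1)).astype(int).tolist())
a=np.radians(3.6);Y=np.array([-np.sin(a),np.cos(a)])
for z,r in((.035,range(164,184,2)),(.095,range(186,198,2))): print(z,[(v,round(float(onz(s,[[258,v]],z)[0,:2]@Y),4)) for v in r])
```

```text
[169, 168, 168, 169, 170, 170, 170, 170, 169, 170, 151, 126, 109, 83, 52, 35, 36, 36, 36, 48, 69, 72, 57, 62, 70, 55, 44, 39, 35, 36, 36, 36, 35, 54, 71, 70, 62, 66, 69, 69]
0.035 [(164, 0.0706), (166, 0.0682), (168, 0.0657), (170, 0.0633), (172, 0.0609), (174, 0.0584), (176, 0.056), (178, 0.0535), (180, 0.0511), (182, 0.0486)]
0.095 [(186, 0.0611), (188, 0.059), (190, 0.0568), (192, 0.0547), (194, 0.0526), (196, 0.0504)]
```

```bash
python3 -c "
from bench import env
print(env.job_done())"
```

```text
the job is handed in; nothing more can be done
None
```

I stacked all three trays open side up and handed the job in at about 25 s: the middle tray is shifted about 18–20 mm towards the rack and the top tray about 19.5 mm the opposite way (20 mm is the limit). The bottom tray showed no movement, I kept clear of the other items, and the job-done call returned no verdict.

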